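Open a sloped ceramics showcase to the marker

ROBOT

A 6-joint arm with a two-finger parallel gripper is mounted at the origin on the work surface. World frame = base frame: x ahead of the robot, y to its left, z up, the work surface at z = 0. Lengths are in m, angles in rad, forces in N, time in s.
With the tool pointing down it reaches from about 0.3 to 0.875 m from the base axis. Payload 6.4 kg.
Tool frame: the origin (TCP) lies on the centre line of the jaws, within the pads' length; the fingertips stand 11 mm ahead of it and the grasp point (between the pads) lies 8 mm behind it (manip.finger_overhang is the distance from the TCP to the fingertips, in m); x points along the fingers, y is the direction in which the jaws open and shut, and the axes are right-handed (so a half turn about x gives the same grasp; the last joint's range is limited). The gripper opens to 88 mm and grips with 3 to 60 N. Pads are 18 mm wide; open, the fingers measure 123 mm over their backs; the gripper's body (75 mm by 187 mm) begins 45 mm behind the grasp point.
Start: joints at [-1.37, 0.181, 1.607, -0, 1.354, -0.206], TCP at [0.228, -0.528, 0.217] pointing down, gripper open.
Joint ranges: [-2.99, 2.99], [-0.89, 2.07], [0.3, 2.58], [-1.14, 4.28], [0, 2.63], [-3.12, 3.12]. Speed limits (rad/s): [2.57, 2.57, 3.01, 3.14, 3.14, 3.14].

INTERFACE

Orientations are given as a unit quaternion [x, y, z, w].
In Python, from workcell import readout, optics, order, manip gives the robot as it stands. The module is installed in compiled form; this text tells all that it offers.
- The arm moves only by the tool arm_command, never from a script. Its argument "commands" is one flat list of numbers, 7 for each row, row after row: the shift along the tool's x, y, z in cm, then the turn, a rotation vector about the tool's x, y, z in degrees, then the closure, from 0 (fully open) to 1 (shut). In form: [x, y, z, rx, ry, rz, claw, x, y, z, rx, ry, rz, claw, ...]. A call has 1 to 10 rows; each row is the pose to reach, as a shift and turn from the pose measured when the call began, along the tool's axes at that moment; what a row does not reach only later rows make up. A row lasts 1/12 s, in which the tool goes at most 41.7 mm and 7.16 degrees, less where a joint would pass 70% of its speed; a pose out of reach is approached as far as the arm can. A call with a gripper value outside its range is refused whole. The fingers move at their own pace and stop on an object; "grip_force" is the grip in N (left out, the last holds). Time passes only in rows, so rows that repeat a pose let the fingers close. It gives the time, the measured TCP pose, the force and the opening at its end, in the units of the state.
- readout.state(): the state, without advancing time (a new reading comes with each control period).
- optics.capture(name): name is "scene" or "top" or "wrist"; returns a dict with "img" (420x560x3 uint8, blue, green, red), "depth" (420x560 float32, m along the optical axis (not along the pixel's ray), 0 where there is no reading), "fx", "fy", "cx", "cy" (pixels), "eye" and "orientation" of the camera in the world; the wrist camera has in their place "hand_eye" (4x4, takes a point from camera to tool coordinates, whose origin is the TCP and whose axes are the tool frame's). Camera axes: x right, y up, looking along -z (the intrinsics and any distortion apply to the point x, -y, -z); pixel columns grow to the right and rows downward; lengths in m; the calibration is good to about 2 mm. The wrist camera is an equidistant fisheye: a pixel r from the principal point sees the ray r / f radians off the axis. A picture is of the moment at which its call begins: read the wrist's pose just before it.
- order.close_job(): hands the job in, once; it reports no verdict.
The state is a dict: "time_s": time; "joints": joint angles; "joint_vel": joint speeds; "joint_torque": joint torques, N m; "eef_pos": TCP position; "ee_rot": TCP orientation; "force": force on the tool from outside, world axes, zero at the start; "moment": the same for the moment, N m; "grip_width": finger opening in m.
Only numpy, scipy, OpenCV 4.12 (cv2) and the standard library are available. Lean on these libraries where they do the work, as an engineer would, in place of code of your own. Each camera call takes 0.05 s, during which the arm holds its last target.

TASK

Open the sloped showcase as far as the green marker: draw the brass bolt fully back towards the low front edge, then press down on the flush wooden lid and slide it to the right along its track until its leading (right-hand) edge lines up with the green line. Do not knock the lamp bar above the showcase, and leave the ceramics and other things around it where they are.

Things in the scene. Friction and masses are not known exactly. Their poses are not given: they have to be found in the camera images.
- lid_top (a point): Centre of the top of the pale wooden lid, 150 mm (y) x 80 mm (x) x 10 mm, no handle, flush with the black rails at its low side, high side and left end. It hides a recess with two cups. Axes (same for all four points): x up the slope, away from the robot; y along the showcase to its left end; z the normal of the face, which slopes down towards the robot, 28 degrees from level.
- lid_edge (a point): Middle of the lid's leading (right-hand, -y) edge, in the plane of its top, 75 mm along -y from lid_top; this edge is to line up with the green line. To its right lies the grey deck, 10 mm lower than the lid's top, over which the lid slides.
- lid (a joint): How far the lid has slid open: 0 closed, grows as it slides right (along -y of its frame), end stop at 0.15 m. It is moved by pressing on it and dragging: its track resists with about 2 N and it stays where it is left.
- bolt_knob (a point): Centre of the brass bolt's knob head: 22 mm diameter, 16 mm tall along z, on a 15 mm diameter neck 10 mm long; the head's top is 38 mm above the deck. It stands on a bar 70 x 24 x 12 mm lying up the slope just right of the lid's leading edge; closed, the bar's end crosses the lid's path and blocks it. 14 mm left of the knob's axis, the low rail stands 10 mm above the deck.
- bolt (a joint): How far the bolt is drawn back: about 0 closed, grows as it slides down the slope (-x of its frame, towards the robot), end stop at 0.042 m; beyond 0.035 m it is clear of the lid. It resists with about 2 N and stays where it is left.
- marker_line (a point): The green line, an 80 mm x 6 mm strip inlaid flush across the grey deck, from the lid path's low side down the slope. This point: the strip's upper end at the middle of its width, 5 mm down-slope of the lid's low side, but 10 mm above the strip, level with the lid's top. It lies 60 to 115 mm to the right of the lid's leading edge at the start.
- case: The black wooden showcase, 500 mm wide (y), 265 mm deep, fixed; origin on the table; upright, x points away from the robot. The deck plane passes 121 mm above the origin, rising 28 degrees along x; the lid's path is centred on that line, 80 mm wide; the slope's low front edge is 130 mm down from it. Behind it is a level ledge 172 mm high with two small cups.
- lamp: Slim dark lamp bar, 22 mm diameter, 480 mm long along y, fixed to the showcase; origin and axes as case. Its axis is at x = 7 mm, z = 281 mm there, 150 mm plumb above the lid's middle, held at both ends by 12 mm arms (y = +-236 mm) from the ledge behind. An upright tool over the lid hits it: lean the tool square to the slope, its upper end towards the robot.
- cup_a: Pale green cup, 62 mm diameter x 46 mm, on the ledge. Leave alone.
- cup_b: Ochre cup of the same size, on the ledge. Leave alone.
- gaiwan: Ochre covered bowl on a saucer, 100 mm diameter x 77 mm, left of the showcase. Leave alone.
- vase: Celadon vase, 84 mm diameter x 160 mm, right of the showcase. Leave alone.
- box: Pale closed wooden gift box, 104 x 144 x 64 mm, in front to one side. Leave alone.
- bowl: Celadon covered bowl on a saucer, 100 mm diameter x 77 mm, in front to the other side. Leave alone.
- duster: Brush, 190 mm long, lying at the far left. Leave alone.

How it is judged:
On the way, in this order (a step that is already met when the one before it is completed fails the run):
1. the bolt is drawn back clear of the lid (35 mm or more) while the lid is still closed (within 12 mm) (value of joint bolt above 0.035 m and value of joint lid below 0.012 m), for 0.2 s.
2. the lid has been slid open by at least 40 mm (value of joint lid above 0.04 m), for 0.1 s.
At the end, for the whole second after the job is handed in: The bolt is drawn back at least 34 mm, the lid's leading edge lies within 7 mm of the centre of the green line, measured along the track, and the lid is at rest (value of joint bolt above 0.034 m and y of lid_edge in the frame of marker_line between -0.007 and 0.007 m and velocity of joint lid between -0.01 and 0.01 m/s); the robot touches nothing.
It fails at once if the lamp bar is touched with more than 2 N (contact force between lamp and anything else above 2 N).
It fails at once if a cup, bowl, vase, box or brush around the showcase is moved by more than 30 mm (distance of any of cup_a, cup_b, gaiwan, vase, box, bowl, duster from where it was at the start of the episode above 0.03 m).
It also fails if it takes over 45 s, if anything falls off the work surface, if the arm or the gripper's body presses on something with over 40 N, if the wrist force passes 120 N, or if a joint passes its speed limit or range.

## Working session

There is one attempt and no reset: what is moved stays moved. The work goes in short steps, Python scripts to look and compute and a tool call to move; the robot and the scene stay as the last step left them, time stands still between calls to the robot, and variables do not carry over. Pictures are saved under pics/ and viewed, and the job is handed in when it is done.

Besides the shell and the picture viewer there is one more tool, called by a JSON object that holds its "name" and its "arguments", one argument or row to a line. arm_command: Moves the arm, as the interface text tells. Its arguments: {"type":"object","properties":{"commands":{"type":"array","items":{"type":"number"}},"grip_force":{"type":"number"}},"required":["commands"]}

```bash
mkdir -p pics
python3 - <<'E'
from workcell import readout, optics, order, manip
import cv2, numpy as np
s=readout.state(); print(s); print([a for a in dir(manip) if a[0]!='_'], manip.finger_overhang)
for n in ["scene","top"]:
    c=optics.capture(n); cv2.imwrite(f"pics/{n}0.png",c["img"])
    print(n,{k:c[k] for k in c if k not in("img","depth")}); np.savez(f"{n}0.npz",**c)
E
```

```text
{'time_s': 0.0, 'joints': array([-1.37028988e+00,  1.81553703e-01,  1.60797751e+00, -1.16637777e-05,
        1.35380973e+00, -2.06298034e-01]), 'joint_vel': array([ 0.00035693,  0.00050511,  0.00145255, -0.00055354, -0.00059872,
       -0.00053029]), 'joint_torque': array([ 1.13603252e-03, -4.33860934e+01, -3.41845930e+01,  7.03074946e-02,
        3.85007879e-02, -1.57856434e-04]), 'eef_pos': array([ 0.22741234, -0.52750115,  0.2161178 ]), 'ee_rot': array([-0.69252708, -0.14345635,  0.69253156, -0.1422201 ]), 'force': array([-0.6544234 , -0.37556786,  0.03482934]), 'moment': array([-0.02935638, -0.02099728,  0.01082595]), 'grip_width': 0.08813410780472464}
['IKError', 'finger_overhang'] 0.011
scene {'fx': 450.3005453156248, 'fy': 450.3005453156248, 'cx': 283.6249011404447, 'cy': 206.0990558164306, 'eye': array([0.46922639, 0.51953865, 1.51095236]), 'orientation': array([-0.01131642,  0.15839587,  0.98560775, -0.05796589])}
top {'fx': 490.36501404013507, 'fy': 490.36501404013507, 'cx': 274.4608241711174, 'cy': 206.92983852291465, 'eye': array([0.24130785, 0.09707588, 1.82026835]), 'orientation': array([ 0.0546215 , -0.06475793, -0.70356718,  0.70556086])}
```

View pics/scene0.png

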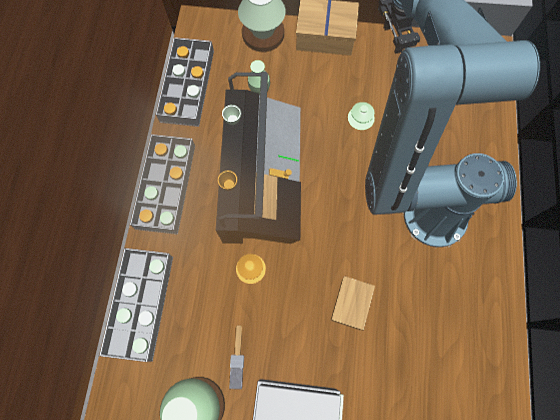

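View pics/top0.png

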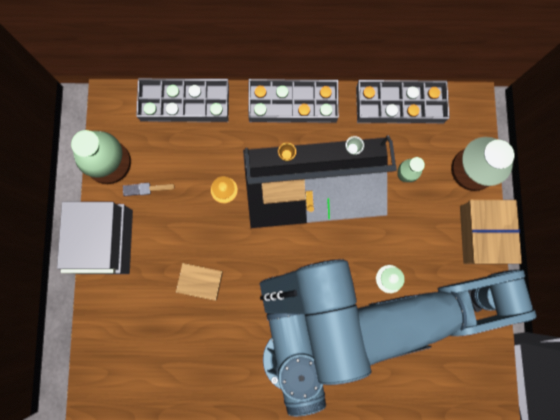

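The top view shows the showcase at about (245-395, 140-227), with the lid at (285,192), the brass bolt at (310,201) and the green line at (328,208). The arm is clear of all of it. Next I'll enlarge the view and measure.

```bash
cat > h.py <<'E'
import numpy as np, cv2
from scipy.spatial.transform import Rotation as R
def load(n): 
    d=np.load(n); return {k:d[k] for k in d}
def ray(c,u,v):
    d=np.stack([(np.asarray(u,float)-c['cx'])/c['fx'],-(np.asarray(v,float)-c['cy'])/c['fy'],-np.ones_like(np.asarray(u,float))],-1)
    return R.from_quat(c['orientation']).apply(d.reshape(-1,3)).reshape(d.shape)
def cloud(c):
    v,u=np.mgrid[0:420,0:560]
    return c['eye']+ray(c,u,v)*c['depth'][...,None]
E
python3 - <<'E'
from h import *
for n,(u0,u1,v0,v1) in {"top":(235,405,130,235),"scene":(210,310,65,250)}.items():
    c=load(n+"0.npz"); im=c['img'][v0:v1,u0:u1]
    k=4 if n=="top" else 3
    cv2.imwrite(f"pics/{n}0z.png",cv2.resize(im,None,fx=k,fy=k,interpolation=cv2.INTER_CUBIC))
    P=cloud(c); hsv=cv2.cvtColor(c['img'],cv2.COLOR_BGR2HSV)
    print(n, 'table z',np.median(P[...,2][c['depth']>0]))
    sub=np.zeros((420,560),bool); sub[v0:v1,u0:u1]=1
    g=sub&(hsv[...,0]>50)&(hsv[...,0]<70)&(hsv[...,1]>150); 
    print('green',g.sum(),P[g].mean(0), np.ptp(P[g],axis=0))
    for p in ([(350,195),(370,205),(320,185),(285,192),(310,201),(310,195)] if n=="top" else [(285,130),(285,165),(270,195),(280,173)]):
        print(p,hsv[p[1],p[0]],P[p[1],p[0]].round(4))
E
```

```text
top table z -0.0008414968737429085
green 21 [ 0.53248751 -0.12119418  0.08032646] [0.06067946 0.00730015 0.0370904 ]
(350, 195) [111  20 170] [ 0.5794 -0.198   0.1   ]
(370, 205) [111  20 166] [ 0.5476 -0.2739  0.0757]
(320, 185) [111  20 164] [ 0.6108 -0.0885  0.1217]
(285, 192) [ 17 118 203] [0.5836 0.0359 0.128 ]
(310, 201) [ 20 175 226] [ 0.5549 -0.0533  0.1109]
(310, 195) [ 20 175 223] [ 0.575  -0.0529  0.119 ]
scene table z 0.0007323529707308207
green 19 [ 0.53469312 -0.12476533  0.08181151] [0.06545316 0.00955873 0.03542423]
(285, 130) [105  21 171] [ 0.5588 -0.2283  0.0863]
(285, 165) [ 99  15 167] [ 0.5432 -0.096   0.0843]
(270, 195) [ 17 102 193] [0.5776 0.0319 0.1218]
(280, 173) [ 20 158 218] [ 0.5547 -0.0513  0.1166]
```

View pics/top0z.png

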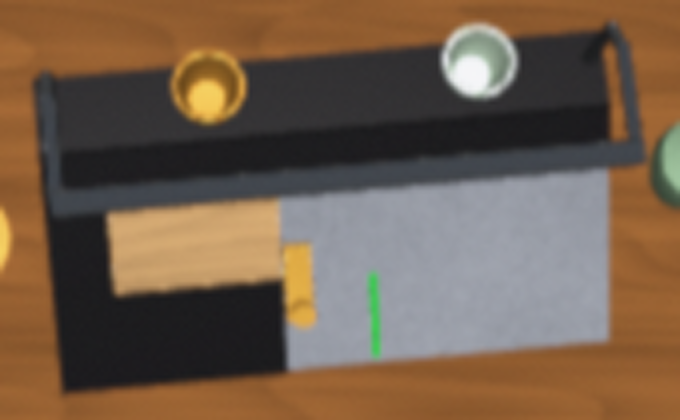

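View pics/scene0z.png

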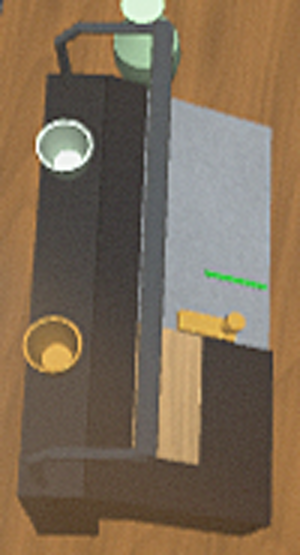

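```bash
cat > meas.py <<'E'
from h import *
def masks(c,box):
    u0,u1,v0,v1=box; sub=np.zeros((420,560),bool); sub[v0:v1,u0:u1]=1
    h,s,v=[x.astype(int) for x in cv2.split(cv2.cvtColor(c['img'],cv2.COLOR_BGR2HSV))]
    return dict(grey=sub&(s<35)&(v>140), lid=sub&(h<19)&(h>12)&(s>80)&(s<150)&(v>150),
      green=sub&(h>45)&(h<75)&(s>110), brass=sub&(h>18)&(h<24)&(s>150)&(v>190))
BOX=dict(top=(250,395,170,227),scene=(255,303,95,242))
if __name__=="__main__":
  for n in BOX:
    c=load(n+"0.npz"); P=cloud(c); m=masks(c,BOX[n])
    g=cv2.erode(m['grey'].astype(np.uint8),np.ones((3,3)))>0
    Q=P[g]; 
    A=np.c_[Q[:,0],Q[:,1],np.ones(len(Q))]; w=np.linalg.lstsq(A,Q[:,2],rcond=None)[0]
    r=Q[:,2]-A@w
    nn=np.array([-w[0],-w[1],1]);nn/=np.linalg.norm(nn)
    print(n,g.sum(),'slope',np.degrees(np.arccos(nn[2])),'yaw',np.degrees(np.arctan2(-nn[1],-nn[0])),'res',r.std())
    def onplane(u,v,off=0):
        d=ray(c,u,v); p0=np.array([0,0,w[2]])+nn*off
        return c['eye']+d*(((p0-c['eye'])@nn)/(d@nn))[...,None]
    for k,off in (('grey',0),('lid',.01),('green',0),('brass',.012)):
        nl,lab,st,_=cv2.connectedComponentsWithStats(m[k].astype(np.uint8))
        if k!='green':
            mm=lab==1+np.argmax(st[1:,4])
        else: mm=m[k]
        v,u=np.nonzero(mm); q=onplane(u,v,off)
        # plane coords (e1 horizontal-ish world y projected, e2 upslope)
        e2=np.array([1,0,0])-nn*nn[0]; e2/=np.linalg.norm(e2); e1=np.cross(nn,e2)
        xy=np.c_[q@e2,q@e1].astype(np.float32)
        (cx,cy),sz,ang=cv2.minAreaRect((xy*1000))
        pos=nn*(nn@q[0])+e2*cx/1000+e1*cy/1000
        vx=cv2.fitLine(xy,cv2.DIST_L2,0,.01,.01).ravel()
        print(' ',k,mm.sum(),'rect size',np.round(sz,1),'ang',round(ang,2),'ctr',pos.round(4),'mean',q.mean(0).round(4),'linedir deg',np.degrees(np.arctan(vx[1]/vx[0])).round(2))
E
python3 meas.py
```

```text
top 2826 slope 49.76030204260268 yaw 162.99478669167533 res 0.12181490565401841
  grey 3151 rect size [255.7 554.6] ang 15.96 ctr [ 0.5791 -0.2116  0.0957] mean [ 0.5748 -0.1933  0.1069] linedir deg -53.68
  lid 835 rect size [118.5 219.6] ang 13.68 ctr [0.574  0.04   0.2039] mean [0.5719 0.043  0.2074] linedir deg -57.65
  green 39 rect size [  6.7 125.3] ang 71.7 ctr [ 0.5129 -0.106   0.2071] mean [ 0.5118 -0.1056  0.2084] linedir deg -18.74
  brass 99 rect size [ 19.8 122. ] ang 74.17 ctr [ 0.5363 -0.0401  0.2219] mean [ 0.536  -0.0408  0.2221] linedir deg -16.53
scene 2019 slope 40.783142478691566 yaw 69.04754225972356 res 0.09254556573983844
  grey 2338 rect size [135.8 599.6] ang 6.38 ctr [ 0.5597 -0.2079  0.0909] mean [ 0.5645 -0.1981  0.1003] linedir deg -84.9
  lid 576 rect size [ 37.  215.9] ang 6.51 ctr [0.56   0.1173 0.3663] mean [0.5588 0.1234 0.3708] linedir deg -84.1
  green 32 rect size [67.7 10.2] ang 9.15 ctr [ 0.531  -0.078   0.1868] mean [ 0.5305 -0.0777  0.1868] linedir deg 10.2
  brass 85 rect size [52.5 34. ] ang 11.31 ctr [0.5494 0.0181 0.2857] mean [0.5517 0.0184 0.2867] linedir deg 4.26
```

```bash
sed -i "s|    Q=P\[g\]; |    Q=P[g\&(c['depth']>.5)]\n    for _ in range(6):\n        A=np.c_[Q[:,0],Q[:,1],np.ones(len(Q))]; w=np.linalg.lstsq(A,Q[:,2],rcond=None)[0]; r=Q[:,2]-A@w; Q=Q[abs(r)<=max(.006,2*r.std())]|" meas.py
python3 meas.py
```

```text
top 2826 slope 27.940913816155135 yaw 5.835080592898891 res 0.0034860914608675704
  grey 3151 rect size [157.8 290.9] ang 6.18 ctr [ 0.5712 -0.1838  0.0971] mean [ 0.5739 -0.1926  0.0981] linedir deg -84.76
  lid 835 rect size [ 72.4 161.1] ang 5.69 ctr [0.5878 0.0354 0.129 ] mean [0.5874 0.041  0.1291] linedir deg -85.11
  green 39 rect size [72.9  6.8] ang 7.26 ctr [ 0.5332 -0.1219  0.0804] mean [ 0.5328 -0.1217  0.0802] linedir deg 6.77
  brass 99 rect size [69.1 19.9] ang 8.24 ctr [ 0.5552 -0.0499  0.1095] mean [ 0.5562 -0.0505  0.11  ] linedir deg 8.12
scene 2019 slope 28.08506249530353 yaw 5.67044479012506 res 0.002686298372274357
  grey 2338 rect size [134.2 290.6] ang 6.67 ctr [ 0.5632 -0.1904  0.0921] mean [ 0.5642 -0.1966  0.0923] linedir deg -83.27
  lid 576 rect size [ 49.3 150.9] ang 6.17 ctr [0.5782 0.0361 0.1233] mean [0.5781 0.0388 0.1234] linedir deg -83.76
  green 32 rect size [78.9  5.7] ang 5.83 ctr [ 0.5358 -0.1257  0.0809] mean [ 0.5353 -0.1256  0.0807] linedir deg 6.25
  brass 85 rect size [64.6 21.2] ang 6.43 ctr [ 0.5598 -0.0531  0.1111] mean [ 0.5634 -0.0526  0.113 ] linedir deg 2.6
```

```bash
cat >> h.py <<'E'
yaw=np.radians(6.0); sl=np.radians(28)
X=np.array([np.cos(yaw)*np.cos(sl),np.sin(yaw)*np.cos(sl),np.sin(sl)]); Y=np.array([-np.sin(yaw),np.cos(yaw),0]); Z=np.cross(X,Y)
F=np.c_[X,Y,Z]  # slope frame axes in world
def tri(c1,p1,c2,p2):
    a,b=ray(c1,*p1),ray(c2,*p2); a/=np.linalg.norm(a); b/=np.linalg.norm(b)
    s,t=np.linalg.lstsq(np.c_[a,-b],c2['eye']-c1['eye'],rcond=None)[0]
    A=c1['eye']+a*s; B=c2['eye']+b*t
    return (A+B)/2,np.linalg.norm(A-B)
E
python3 - <<'E'
from h import *
t=load('top0.npz'); s=load('scene0.npz')
O=np.array([.609,-.116,.1206])
def sc(p): return ((p-O)@F*1000).round(1)
Tp=lambda u,v:(u/4+235-.4,v/4+130-.4); Sp=lambda u,v:(u/3+210-.3,v/3+65-.3)
for n,a,b in [('knobtop',(300,312),(236,320)),('green lo',(376,354),(267,287)),('green hi',(374,274),(206,271)),('lid low-right',(284,280),(202,334)),('lid low-left',(113,296),(197,464)),('deck low R',(608,341),(270,128)),('deck lowL',(287,370),(270,350))]:
    p,e=tri(t,Tp(*a),s,Sp(*b)); print(n,p.round(4),'slope mm',sc(p),'gap',e.round(4))
print(F)
E
```

```text
knobtop [ 0.5261 -0.049   0.1435] slope mm [-55.9  75.3  55.7] gap 0.0009
green lo [ 0.4987 -0.1227  0.0758] slope mm [-118.5    4.9   12.3] gap 0.0007
green hi [ 0.5673 -0.1185  0.1094] slope mm [-42.1   1.8   9.7] gap 0.0028
lid low-right [ 0.561  -0.0381  0.1171] slope mm [-36.6  82.5  15.5] gap 0.0047
lid low-left [0.5469 0.1125 0.1175] slope mm [-34.9 233.8  15. ] gap 0.0068
deck low R [ 0.5156 -0.3365  0.0642] slope mm [-128.8 -209.6    4.7] gap 0.0044
deck lowL [ 0.4851 -0.0427  0.0803] slope mm [-121.    85.8   18.6] gap 0.0032
[[ 0.87811071 -0.10452846 -0.46689975]
 [ 0.09229316  0.9945219  -0.04907314]
 [ 0.46947156  0.          0.88294759]]
```

```bash
cat >> h.py <<'E'
def delta(st,pos,sgn):
    Rt=np.c_[-Z,sgn*Y,np.cross(-Z,sgn*Y)]
    Rc=R.from_quat(st['ee_rot'])
    d=Rc.inv().apply(pos-st['eef_pos'])*100
    rv=np.degrees((Rc.inv()*R.from_matrix(Rt)).as_rotvec())
    return d,rv
E
python3 - <<'E'
from h import *
from workcell import readout
st=readout.state(); print(R.from_quat(st['ee_rot']).as_matrix().round(3))
O=np.array([.609,-.116,.1206])
for s in(1,-1): 
    print(*[a.round(2) for a in delta(st,O+F@np.array([-.075,.067,.13]),s)])
E
```

```text
[[-0.     0.396 -0.918]
 [ 0.002 -0.918 -0.396]
 [-1.    -0.002 -0.   ]]
[  1.67 -32.88 -41.17] [-158.27   -6.13   39.46]
[  1.67 -32.88 -41.17] [16.94 27.78  4.32]
```

{"name": "arm_command", "arguments": {
  "commands": [-3,-8,-10,4,7,1,0,-3,-16,-20,8,14,2,0,0,-25,-30,13,21,3,0,1.7,-32.9,-41.2,16.9,27.8,4.3,0,1.7,-32.9,-41.2,16.9,27.8,4.3,0,1.7,-32.9,-41.2,16.9,27.8,4.3,0,1.7,-32.9,-41.2,16.9,27.8,4.3,0,1.7,-32.9,-41.2,16.9,27.8,4.3,0,1.7,-32.9,-41.2,16.9,27.8,4.3,0,1.7,-32.9,-41.2,16.9,27.8,4.3,0]
}}

```text
time_s: 0.93
eef_pos: [0.4224, -0.1604, 0.2077]
ee_rot: [0.856, 0.044, -0.514, 0.027]
force: [-0.2, -1.2, -0.5]
grip_width: 0.0882
```

Run:
```python
from h import *
from workcell import readout
st=readout.state(); 
O=np.array([.609,-.116,.1206])
print(*[a.round(2) for a in delta(st,O+F@np.array([-.075,.067,.13]),-1)])
```

```text
[ 3.62 -9.17 -5.2 ] [-0.03 -0.05 -0.03]
```

{"name": "arm_command", "arguments": {
  "commands": [3.6,-9.2,-5.2,0,0,0,0,3.6,-9.2,-5.2,0,0,0,0,3.6,-9.2,-5.2,0,0,0,0,3.6,-9.2,-5.2,0,0,0,0,3.6,-9.2,-5.2,0,0,0,0,3.6,-9.2,-5.2,0,0,0,0]
}}

```text
time_s: 1.43
eef_pos: [0.4751, -0.0623, 0.2001]
ee_rot: [0.856, 0.045, -0.514, 0.027]
force: [0.6, 0.1, -0.3]
grip_width: 0.088
```

Run:
```python
from h import *
from workcell import readout,optics
st=readout.state(); print(st['eef_pos'],st['force'],st['time_s'],st['joints'])
c=optics.capture('wrist'); cv2.imwrite('pics/w1.png',c['img']); np.savez('w1.npz',eef=st['eef_pos'],rot=st['ee_rot'],**c)
print({k:c[k] for k in c if k not in('img','depth')})
```

```text
[ 0.47506107 -0.06228681  0.20008537] [ 0.55574889  0.11682009 -0.2727613 ] 1.4333 [-0.60755772 -0.38104545  2.23526671  0.38931794  0.94177534  0.68238638]
{'fx': 325.19226210127806, 'fy': 325.19226210127806, 'cx': 272.73143917664197, 'cy': 214.2219266316992, 'hand_eye': array([[-7.33151623e-04,  3.00878057e-01, -9.53662339e-01,
        -1.69031961e-01],
       [ 9.99999718e-01,  6.40694585e-05, -7.48560882e-04,
        -1.01931737e-03],
       [-1.64124914e-04, -9.53662619e-01, -3.00878019e-01,
        -7.87272314e-02],
       [ 0.00000000e+00,  0.00000000e+00,  0.00000000e+00,
         1.00000000e+00]])}
```

View pics/w1.png

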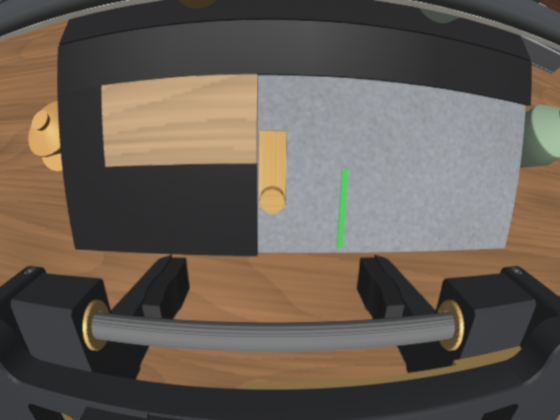

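The wrist view shows the knob's top near (272,200), the lid from (103,85) to (257,163), and the green strip from (345,169) to (340,249). I'll ray-cast these.

```bash
cat >> h.py <<'E'
def wray(c,u,v):
    x=(np.asarray(u,float)-c['cx'])/c['fx']; y=(np.asarray(v,float)-c['cy'])/c['fy']
    r=np.hypot(x,y); k=np.where(r>1e-9,np.sin(r)/np.maximum(r,1e-9),1)
    d=np.stack([x*k,-y*k,-np.cos(r)],-1)
    Rw=R.from_quat(c['rot']).as_matrix(); H=c['hand_eye']
    return c['eef']+Rw@H[:3,3], d@(Rw@H[:3,:3]).T
O=np.array([.609,-.116,.1206])
def won(c,u,v,h):
    e,d=wray(c,u,v); p=e+d*(((O+Z*h-e)@Z)/(d@Z))[...,None]
    return (p-O)@F*1000
E
python3 - <<'E'
from h import *
c=load('w1.npz'); im=c['img']
e,_=wray(c,[0],[0])
h,s,v=[x.astype(int) for x in cv2.split(cv2.cvtColor(im,cv2.COLOR_BGR2HSV))]
for p in [(180,120),(272,150),(272,203),(343,200),(420,160),(180,210)]: print(p,h[p[1],p[0]],s[p[1],p[0]],v[p[1],p[0]])
# depth-based plane check
vv,uu=np.mgrid[90:230:5,360:480:5]; e,d=wray(c,uu,vv); H=R.from_quat(c['rot']).as_matrix()@c['hand_eye'][:3,:3]
z=c['depth'][vv,uu]; ax=-H[:,2]; P=e+d*(z/(d@ax))[...,None]
P=P[z>0.05]; q=(P-O)@F*1000; print('deck pts',len(q),q[:,2].mean(),q[:,2].std(), np.polyfit(q[:,0],q[:,2],1),np.polyfit(q[:,1],q[:,2],1))
def comp(m):
    n,l,st,_=cv2.connectedComponentsWithStats(m.astype(np.uint8)); return l==1+np.argmax(st[1:,4])
sub=np.zeros_like(h,bool); sub[60:255,60:520]=1
g=comp(sub&(h>45)&(h<75)&(s>120)); vv,uu=np.nonzero(g); q=won(c,uu,vv,0); print('green',g.sum(),q.min(0),q.max(0),q.mean(0),'dy/dx',np.polyfit(q[:,0],q[:,1],1))
np.save('g.npy',g)
b=comp(sub&(s>145)&(h>15)&(h<26)&(v>130)); vv,uu=np.nonzero(b); print('brass px',b.sum(),uu.min(),uu.max(),vv.min(),vv.max())
for r in range(128,216,6): 
    k=np.nonzero(b[r])[0]; print(r,k.min() if len(k) else '',k.max() if len(k) else '',end=' | ')
l=comp(sub&(h<20)&(h>8)&(s>70)&(s<150)&(v>130)&~b); vv,uu=np.nonzero(l); q=won(c,uu,vv,.01); print('\nlid',l.sum(),q.min(0),q.max(0),q.mean(0), cv2.minAreaRect(q[:,:2].astype(np.float32)))
for r in (80,100,120,140,155):
    k=np.nonzero(l[r])[0]; print(r,k.min(),k.max(),won(c,np.array([k.min()-.5,k.max()+.5]),np.array([r,r]),.01).round(1).tolist())
for u in (120,160,200,240):
    k=np.nonzero(l[:,u])[0]; print(u,k.min(),k.max(),won(c,np.array([u,u]),np.array([k.min()-.5,k.max()+.5]),.01).round(1).tolist())
for u,v_ in ((272,198),(272,202),(272,206)): print('knob',won(c,np.array([u]),np.array([v_]),.038))
cv2.imwrite('pics/w1z.png',cv2.resize(im[120:260,200:370],None,fx=4,fy=4,interpolation=cv2.INTER_CUBIC))
E
```

```text
(180, 120) 16 90 202
(272, 150) 18 129 212
(272, 203) 18 128 214
(343, 200) 63 151 204
(420, 160) 107 15 158
(180, 210) 150 6 46
deck pts 668 2.8245774069429777 1.0861714129578672 [0.00302161 2.92252093] [-0.00657361  2.32453841]
green 392 [-1.25816503e+02 -2.24476619e+00 -8.28966381e-14] [-4.70567156e+01  3.34294194e+00  7.04257406e-14] [-8.50332698e+01  5.77229599e-01 -8.49499311e-15] dy/dx [-0.00757851 -0.06719595]Traceback (most recent call last):
  File "<stdin>", line 15, in <module>
  File "<stdin>", line 11, in comp
    return _wrapfunc(a, 'argmax', axis=axis, out=out, **kwds)
    return bound(*args, **kwds)
ValueError: attempt to get argmax of an empty sequence
```

Run:
```python
from h import *
c=load('w1.npz'); im=c['img']
h,s,v=[x.astype(int) for x in cv2.split(cv2.cvtColor(im,cv2.COLOR_BGR2HSV))]
def comp(m):
    n,l,st,_=cv2.connectedComponentsWithStats(m.astype(np.uint8)); return l==1+np.argmax(st[1:,4])
sub=np.zeros_like(h,bool); sub[60:255,100:520]=1
w=sub&(h<22)&(h>8)&(s>60)&(v>120)
l=w.copy(); l[:,258:]=0; l=comp(l); b=w.copy(); b[:,:259]=0; b=comp(b)
vv,uu=np.nonzero(b); print('brass px',b.sum(),uu.min(),uu.max(),vv.min(),vv.max())
for r in range(128,216,5): 
    k=np.nonzero(b[r])[0]; print(r,k.min() if len(k) else '',k.max() if len(k) else '',end=' | ')
print()
for hh,r in ((.012,140),(.012,170),(.038,203)):
    k=np.nonzero(b[r])[0]; print('brass',r,won(c,np.array([k.min()-.5,k.max()+.5]),np.array([r,r]),hh).round(1).tolist())
vv,uu=np.nonzero(l); q=won(c,uu,vv,.01); print('lid',l.sum(), cv2.minAreaRect(q[:,:2].astype(np.float32)))
for r in (85,100,120,140,155):
    k=np.nonzero(l[r])[0]; print(r,k.min(),k.max(),won(c,np.array([k.min()-.5,k.max()+.5]),np.array([r,r]),.01).round(1).tolist())
for u in (120,160,200,240):
    k=np.nonzero(l[:,u])[0]; print(u,k.min(),k.max(),won(c,np.array([u,u]),np.array([k.min()-.5,k.max()+.5]),.01).round(1).tolist())
for u,v_ in ((272,131),(272,198),(272,202),(272,206),(272,214)): print('knob',v_,won(c,np.array([u]),np.array([v_]),.038))
cv2.imwrite('pics/w1z.png',cv2.resize(im[120:260,200:370],None,fx=4,fy=4,interpolation=cv2.INTER_CUBIC))
```

```text
brass px 2178 259 286 131 213
128   | 133 259 286 | 138 259 286 | 143 259 286 | 148 259 285 | 153 259 285 | 158 259 285 | 163 259 285 | 168 259 285 | 173 259 285 | 178 259 285 | 183 259 285 | 188 259 285 | 193 259 285 | 198 259 284 | 203 259 284 | 208 261 283 | 213 268 275 | 
brass 140 [[-18.8, 80.7, 12.0], [-18.8, 56.1, 12.0]]
brass 170 [[-45.7, 80.9, 12.0], [-45.7, 56.8, 12.0]]
brass 203 [[-69.2, 80.1, 38.0], [-69.1, 58.4, 38.0]]
lid 13420 ((0.9731330871582031, 157.49839782714844), (150.75997924804688, 80.54783630371094), 89.7067642211914)
85 102 256 [[41.6, 231.8, 10.0], [30.1, 82.4, 10.0]]
100 102 256 [[26.8, 232.1, 10.0], [16.7, 82.4, 10.0]]
120 102 256 [[7.3, 233.1, 10.0], [-1.1, 82.5, 10.0]]
140 103 256 [[-12.3, 233.3, 10.0], [-18.9, 82.6, 10.0]]
155 104 256 [[-27.2, 233.5, 10.0], [-32.4, 82.7, 10.0]]
120 83 165 [[41.4, 211.1, 10.0], [-38.5, 215.7, 10.0]]
160 79 164 [[40.8, 170.1, 10.0], [-39.2, 173.3, 10.0]]
200 76 163 [[40.6, 132.4, 10.0], [-39.4, 134.4, 10.0]]
240 74 163 [[40.8, 96.8, 10.0], [-40.0, 97.6, 10.0]]
knob 131 [[-9.56815831 68.83043758 38.        ]]
knob 198 [[-64.84971649  68.83079927  38.        ]]
knob 202 [[-68.29202685  68.83136798  38.        ]]
knob 206 [[-71.75764158  68.83200218  38.        ]]
knob 214 [[-78.76400618  68.83347062  38.        ]]
```

View pics/w1z.png

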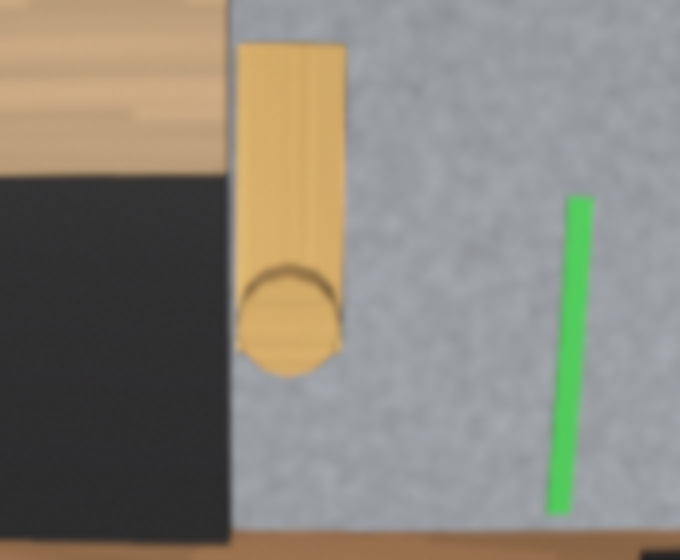

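```bash
cat > d.py <<'E'
import sys
from h import *
from workcell import readout
st=readout.state(); print(st['time_s'],'slope TCP mm',((st['eef_pos']-O)@F*1000).round(1),'force slope',(st['force']@F).round(1),'w',round(st['grip_width'],4))
t=np.array([float(a) for a in sys.argv[1:4]])/1000
print('move cm/deg',*[a.round(2) for a in delta(st,O+F@t,-1)])
E
python3 d.py -67 69 30
```

```text
1.4833 slope TCP mm [-75.4  66.6 130.3] force slope [ 0.5 -1.4  0.4] w 0.088
move cm/deg [10.03 -0.26 -0.83] [-0.07 -0.04 -0.07]
```

{"name": "arm_command", "arguments": {
  "commands": [2,-0.3,-0.8,0,0,0,0.2,4,-0.3,-0.8,0,0,0,0.2,6,-0.3,-0.8,0,0,0,0.2,7.5,-0.3,-0.8,0,0,0,0.2,8.8,-0.3,-0.8,0,0,0,0.2,9.5,-0.3,-0.8,0,0,0,0.2,10,-0.3,-0.8,0,0,0,0.2,10,-0.3,-0.8,0,0,0,0.2,10,-0.3,-0.8,0,0,0,0.2]
}}

```text
time_s: 2.23
eef_pos: [0.5284, -0.0556, 0.116]
ee_rot: [0.856, 0.043, -0.514, 0.026]
force: [0.1, 0.4, -0.1]
grip_width: 0.0706
```

```bash
python3 d.py -67 69 30
python3 - <<'E'
from workcell import optics
import cv2
cv2.imwrite('pics/w2.png',optics.capture('wrist')['img'])
E
```

```text
2.2333 slope TCP mm [-67.3  68.5  30.6] force slope [ 0.1  0.4 -0.2] w 0.0706
move cm/deg [ 0.06 -0.05 -0.03] [-0.15 -0.04 -0.1 ]
```

View pics/w2.png

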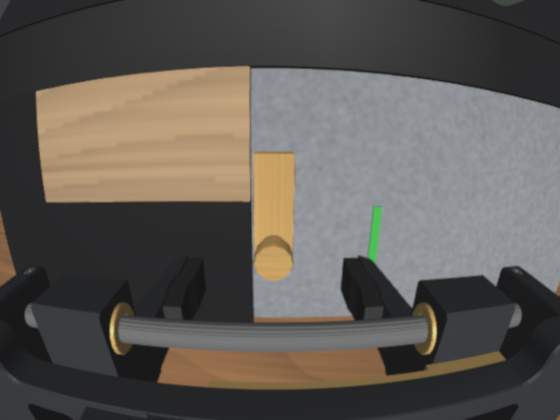

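The open fingers straddle the knob, whose top is at (273,262), and it sits centred between the pads at (185,290) and (362,290). I'll close gently.

{"name": "arm_command", "arguments": {
  "commands": [0,0,0,0,0,0,0.6,0,0,0,0,0,0,0.9,0,0,0,0,0,0,0.9,0,0,0,0,0,0,0.9,0,0,0,0,0,0,0.9,0,0,0,0,0,0,0.9,0,0,0,0,0,0,0.9,0,0,0,0,0,0,0.9],
  "grip_force": 15
}}

```text
time_s: 2.95
eef_pos: [0.5286, -0.0554, 0.1164]
ee_rot: [0.856, 0.044, -0.514, 0.027]
force: [-0.1, 0.5, 0.1]
grip_width: 0.0192
```

```bash
python3 d.py -67 69 30
```

```text
2.95 slope TCP mm [-67.   68.7  30.8] force slope [0.  0.5 0.1] w 0.0192
move cm/deg [ 0.08 -0.03  0.  ] [-0.11 -0.07 -0.11]
```

{"name": "arm_command", "arguments": {
  "commands": [0,0,0.4,0,0,0,0.9,0,0,0.9,0,0,0,0.9,0,0,1.4,0,0,0,0.9,0,0,1.9,0,0,0,0.9,0,0,2.4,0,0,0,0.9,0,0,2.9,0,0,0,0.9,0,0,3.4,0,0,0,0.9,0,0,3.8,0,0,0,0.9,0,0,4.1,0,0,0,0.9,0,0,4.1,0,0,0,0.9]
}}

```text
time_s: 3.78
eef_pos: [0.492, -0.059, 0.0966]
ee_rot: [0.856, 0.044, -0.514, 0.026]
force: [0.2, -0.2, -0.7]
grip_width: 0.0088
```

```bash
python3 d.py -109 69 30;  python3 - <<'E'
from workcell import optics
import cv2
cv2.imwrite('pics/w3.png',optics.capture('wrist')['img'])
E
```

```text
3.7833 slope TCP mm [-108.8   68.9   30.7] force slope [-0.2 -0.2 -0.7] w 0.0088
move cm/deg [ 0.07 -0.01  0.02] [-0.14 -0.04 -0.1 ]
```

View pics/w3.png

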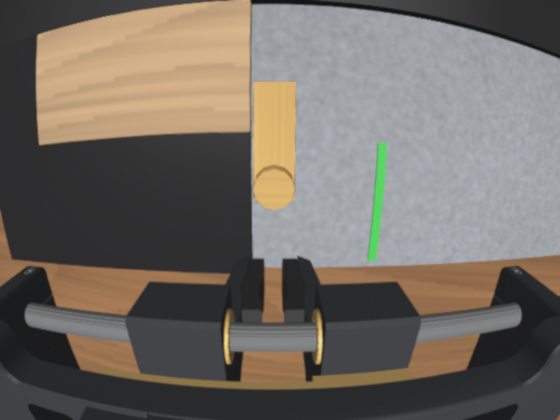

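The fingers closed without catching the knob, so the bolt hasn't moved. I'll check the geometry by projecting the fingertip into the wrist image.

Run:
```python
from h import *
from workcell import readout,optics
st=readout.state(); c=optics.capture('wrist'); c['eef']=st['eef_pos'];c['rot']=st['ee_rot']; np.savez('w3.npz',**c)
def proj(c,p): # tool pt
    H=c['hand_eye']; q=np.linalg.inv(H)@np.r_[p,1]; q=q[:3]*[1,-1,-1]; th=np.arctan2(np.hypot(q[0],q[1]),q[2]); a=np.arctan2(q[1],q[0])
    return c['cx']+c['fx']*th*np.cos(a), c['cy']+c['fy']*th*np.sin(a)
for p in ([.011,0,0],[.011,0,-.009],[.011,0,.009],[0,0,0],[-.03,0,0]): print(p,proj(c,np.array(p)))
for hh in (.02,.038): print(hh,won(c,np.array([273.]),np.array([187.]),hh))
# depth at knob & deck
H=R.from_quat(c['rot']).as_matrix()@c['hand_eye'][:3,:3]
for u,v in ((273,187),(273,120),(330,150),(330,200),(150,90),(255,275),(300,275)):
    e,d=wray(c,np.array(u),np.array(v)); z=c['depth'][v,u]; P=e+d*z/(d@-H[:,2]); print((u,v),z,((P-O)@F*1000).round(1))
cv2.imwrite('pics/w3z.png',cv2.resize(c['img'][150:350,180:370],None,fx=4,fy=3,interpolation=cv2.INTER_CUBIC))
```

```text
[0.011, 0, 0] (np.float64(274.18029297352916), np.float64(248.89248231941986))
[0.011, 0, -0.009] (np.float64(274.2067392903711), np.float64(234.99889024756277))
[0.011, 0, 0.009] (np.float64(274.15304949226555), np.float64(262.28592570640075))
[0, 0, 0] (np.float64(274.2737276800914), np.float64(256.5790204029701))
[-0.03, 0, 0] (np.float64(274.58459816932526), np.float64(282.38453785759395))
0.02 [[-70.06967318  69.32226524  20.        ]]
0.038 [[-66.03041924  69.37905982  38.        ]]
(273, 187) 0.16222733 [-65.4  69.4  41. ]
(273, 120) 0.17763077 [-32.4  69.2  14.5]
(330, 150) 0.19625778 [-50.8  34.    0.8]
(330, 200) 0.20505114 [-82.6  32.9   1.6]
(150, 90) 0.17482202 [-11.3 142.5  10.7]
(255, 275) 0.14293434 [-98.3  77.6  71.6]
(300, 275) 0.14085454 [-97.4  57.7  73.5]
```

View pics/w3z.png

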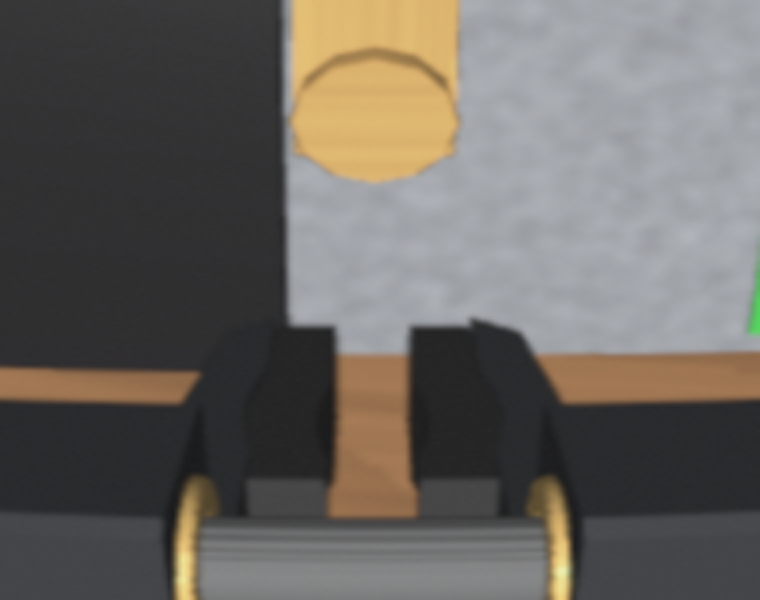

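Run:
```python
from h import *
from workcell import optics
c=load('w3.npz')
H=c['hand_eye']
Rw=R.from_quat(c['rot']).as_matrix()
for u in (250,258,290):
  for v in range(252,312,6):
    e,d=wray(c,np.array(u),np.array(v)); z=c['depth'][v,u]; P=e+d*z/(d@-(Rw@H[:3,:3])[:,2]); print((u,v),round(float(z),4),'tool mm',(Rw.T@(P-c['eef'])*1000).round(1))
for n in('scene','top'):
    k=optics.capture(n); np.savez(n+'1.npz',**k); cv2.imwrite(f'pics/{n}1.png',cv2.resize(k['img'][90:300,200:400] if n=='top' else k['img'][50:260,200:400],None,fx=3.5,fy=2.8,interpolation=cv2.INTER_CUBIC))
```

```text
(250, 252) 0.2045 tool mm [ 18.8 -15.2   5.6]
(250, 258) 0.2063 tool mm [ 19.3 -15.4  10. ]
(250, 264) 0.1543 tool mm [-29.  -11.8  -9.6]
(250, 270) 0.148 tool mm [-35.6 -11.4  -9.7]
(250, 276) 0.1421 tool mm [-41.7 -11.   -9.8]
(250, 282) 0.1373 tool mm [-46.8 -10.7  -9.7]
(250, 288) 0.1328 tool mm [-51.6 -10.4  -9.5]
(250, 294) 0.1278 tool mm [-56.8 -10.1  -9.7]
(250, 300) 0.1234 tool mm [-61.4  -9.8  -9.8]
(250, 306) 0.1198 tool mm [-65.2  -9.6  -9.5]
(258, 252) 0.2146 tool mm [ 28.1 -10.6   9.7]
(258, 258) 0.2154 tool mm [ 27.6 -10.7  13.9]
(258, 264) 0.1548 tool mm [-28.6  -8.   -9.3]
(258, 270) 0.1472 tool mm [-36.3  -7.6 -10.1]
(258, 276) 0.1422 tool mm [-41.7  -7.4  -9.9]
(258, 282) 0.1367 tool mm [-47.3  -7.2 -10. ]
(258, 288) 0.1327 tool mm [-51.7  -7.   -9.6]
(258, 294) 0.1274 tool mm [-57.2  -6.8 -10. ]
(258, 300) 0.1236 tool mm [-61.2  -6.7  -9.7]
(258, 306) 0.1195 tool mm [-65.5  -6.5  -9.7]
(290, 252) 0.2158 tool mm [29.2 10.7 10.2]
(290, 258) 0.2161 tool mm [28.3 10.7 14.3]
(290, 264) 0.1537 tool mm [-29.6   7.3  -9.9]
(290, 270) 0.1477 tool mm [-35.9   7.   -9.9]
(290, 276) 0.1433 tool mm [-40.7   6.8  -9.3]
(290, 282) 0.1366 tool mm [-47.4   6.5 -10. ]
(290, 288) 0.1334 tool mm [-51.1   6.3  -9.2]
(290, 294) 0.1268 tool mm [-57.7   6.  -10.3]
(290, 300) 0.1231 tool mm [-61.6   5.8  -9.9]
(290, 306) 0.1197 tool mm [-65.4   5.6  -9.6]
```

View pics/scene1.png

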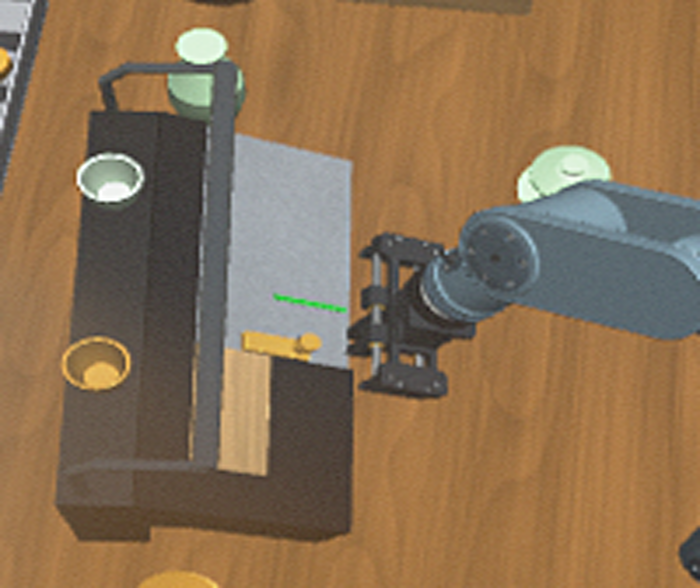

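View pics/top1.png

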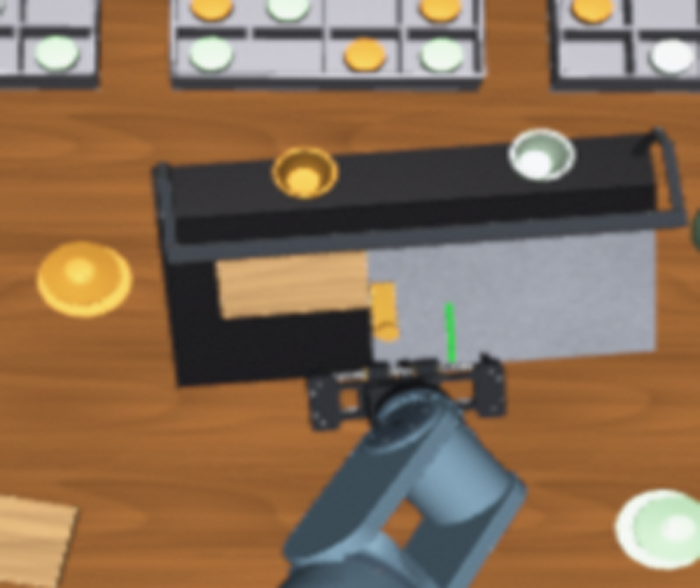

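Wrist depth puts the real fingertips at about tool x = -24 mm, not +11 mm as stated. That explains the empty close above the knob. I'll plan from the observed tips and approach watching the force.

{"name": "arm_command", "arguments": {
  "commands": [0,0,0,0,0,0,0.3,0,0,0,0,0,0,0.3,0,0,-1.5,0,0,0,0.3,0,0,-3,0,0,0,0.3,0,0,-4.3,0,0,0,0.3,0,0,-4.3,0,0,0,0.3,0,0,-4.3,0,0,0,0.3]
}}

```text
time_s: 4.57
eef_pos: [0.5309, -0.0552, 0.1177]
ee_rot: [0.857, 0.044, -0.514, 0.027]
force: [-0.0, -0.6, -0.9]
grip_width: 0.053
```

```bash
python3 d.py -66 69 -5;  python3 - <<'E'
from workcell import optics
import cv2
cv2.imwrite('pics/w4.png',optics.capture('wrist')['img'])
E
```

```text
4.5667 slope TCP mm [-64.3  68.7  30.9] force slope [-0.5 -0.6 -0.8] w 0.053
move cm/deg [ 3.59 -0.04  0.17] [-0.04 -0.11 -0.11]
```

View pics/w4.png

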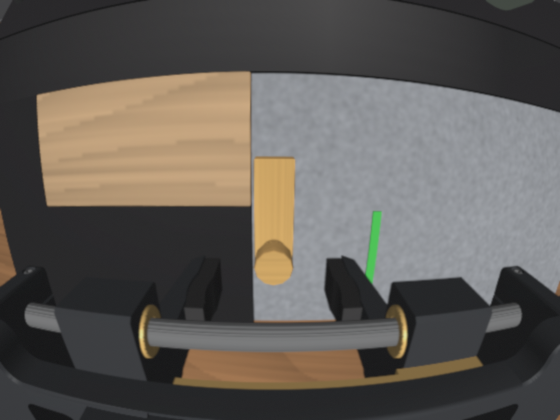

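The knob at (273,267) lies between the open fingertips at (210,260) and (337,260). Descending in small steps.

{"name": "arm_command", "arguments": {
  "commands": [0.8,0,0.1,0,0,0,0.3,1.6,0,0.1,0,0,0,0.3,2.2,0,0.1,0,0,0,0.3,2.8,0,0.1,0,0,0,0.3,3.1,0,0.1,0,0,0,0.3,3.4,0,0.1,0,0,0,0.3,3.4,0,0.1,0,0,0,0.3]
}}

```text
time_s: 5.2
eef_pos: [0.545, -0.0532, 0.0857]
ee_rot: [0.856, 0.044, -0.514, 0.027]
force: [-0.4, -0.8, 0.8]
grip_width: 0.0616
```

```bash
python3 d.py -66 69 -5;  python3 - <<'E'
from workcell import optics
import cv2
cv2.imwrite('pics/w5.png',optics.capture('wrist')['img'])
E
```

```text
5.2 slope TCP mm [-66.8  69.1  -4. ] force slope [-0.  -0.7  0.9] w 0.0616
move cm/deg [ 0.1   0.01 -0.08] [-0.08  0.01 -0.05]
```

View pics/w5.png

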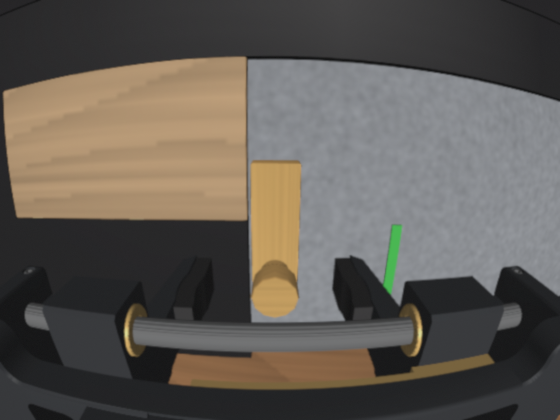

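No contact force, and the knob at (274,295) is now between the pads. TCP height -4 with no deck contact confirms the shorter fingers. Closing.

{"name": "arm_command", "arguments": {
  "commands": [0,0,0,0,0,0,0.9,0,0,0,0,0,0,0.9,0,0,0,0,0,0,0.9,0,0,0,0,0,0,0.9,0,0,0,0,0,0,0.9,0,0,0,0,0,0,0.9,0,0,0,0,0,0,0.9,0,0,0,0,0,0,0.9],
  "grip_force": 15
}}

```text
time_s: 5.92
eef_pos: [0.5453, -0.0539, 0.0864]
ee_rot: [0.856, 0.044, -0.514, 0.027]
force: [-1.0, -3.9, 0.3]
grip_width: 0.0213
```

```bash
python3 d.py -66 69 -5
```

```text
5.9167 slope TCP mm [-66.3  68.4  -3.5] force slope [-1.2 -3.8  0.9] w 0.0213
move cm/deg [ 0.15 -0.06 -0.03] [-0.07 -0.05 -0.13]
```

Gripped, with the width holding at 21.3 mm. Now drawing it back.

{"name": "arm_command", "arguments": {
  "commands": [0,0,0.4,0,0,0,0.9,0,0,0.9,0,0,0,0.9,0,0,1.4,0,0,0,0.9,0,0,1.9,0,0,0,0.9,0,0,2.4,0,0,0,0.9,0,0,2.9,0,0,0,0.9,0,0,3.4,0,0,0,0.9,0,0,3.8,0,0,0,0.9,0,0,4.1,0,0,0,0.9,0,0,4.1,0,0,0,0.9]
}}

```text
time_s: 6.75
eef_pos: [0.5117, -0.0576, 0.0691]
ee_rot: [0.858, 0.043, -0.512, 0.026]
force: [18.0, 9.5, -2.5]
grip_width: 0.0214
```

```bash
python3 d.py -108 69 -5;  python3 - <<'E'
from workcell import optics
import cv2
cv2.imwrite('pics/w6.png',optics.capture('wrist')['img'])
E
```

```text
6.75 slope TCP mm [-104.2   68.3   -2.9] force slope [ 15.5   7.6 -11. ] w 0.0214
move cm/deg [ 0.21 -0.07  0.38] [-0.16 -0.36 -0.14]
```

View pics/w6.png

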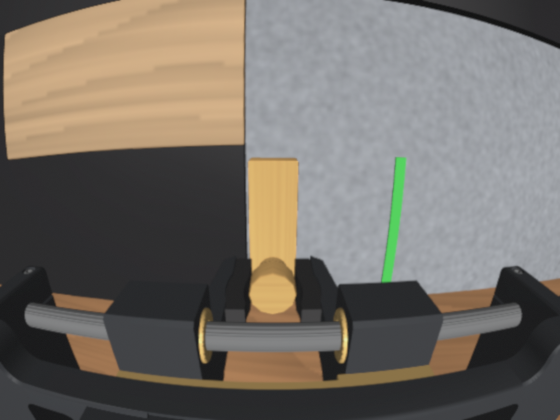

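Run:
```python
from h import *
from workcell import readout,optics
st=readout.state(); c=optics.capture('wrist'); c['eef']=st['eef_pos'];c['rot']=st['ee_rot']; np.savez('w6.npz',**c)
print(st['force']@F)
print('now bar end',won(c,np.array([272.]),np.array([157.5]),.012), 'lid low', won(c,np.array([235.]),np.array([145.]),.01))
c=load('w1.npz'); print('before',won(c,np.array([272.]),np.array([130.5]),.012))
```

```text
[ 15.99272639   7.2314044  -10.00671869]
now bar end [[-45.93655183  69.40582115  12.        ]] lid low [[-39.90342396  87.20585293  10.        ]]
before [[-10.40943359  68.86453324  12.        ]]
```

By image the bolt has moved 35.5 mm, against 37.9 mm by TCP. That is too marginal, so I'll pull further towards the stop and relax the upward load.

{"name": "arm_command", "arguments": {
  "commands": [0.1,0,0.4,0,0,0,0.9,0.1,0,0.7,0,0,0,0.9,0.1,0,0.9,0,0,0,0.9,0.1,0,0.9,0,0,0,0.9,0.1,0,0.9,0,0,0,0.9],
  "grip_force": 25
}}

```text
time_s: 7.27
eef_pos: [0.5101, -0.058, 0.0687]
ee_rot: [0.86, 0.043, -0.507, 0.026]
force: [33.1, 19.6, 0.5]
grip_width: 0.021
```

```bash
python3 d.py -108 69 -5;  python3 - <<'E'
from h import *
from workcell import readout,optics
st=readout.state(); c=optics.capture('wrist'); c['eef']=st['eef_pos'];c['rot']=st['ee_rot']; np.savez('w7.npz',**c); cv2.imwrite('pics/w7.png',c['img'])
g=c['img'][100:200,270].astype(int); k=np.argmax((g[:,2]-g[:,0])>50)+99.5; print(k,won(c,np.array([270.]),np.array([k]),.012))
E
```

```text
7.2667 slope TCP mm [-105.9   68.    -2.5] force slope [ 31.1  16.  -16. ] w 0.021
move cm/deg [ 0.25 -0.1   0.22] [-0.2  -0.97 -0.16]
154.5 [[-46.43528051  70.07031932  12.        ]]
```

View pics/w7.png

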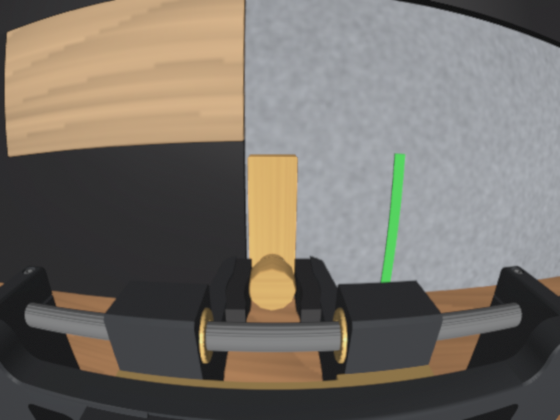

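The pull now reads 31 N and the bolt isn't moving. The bar's end is at -46.4 mm, 6 mm beyond the lid's low edge, which matches the 42 mm end stop given that 35 mm is just clear. Relaxing and releasing.

{"name": "arm_command", "arguments": {
  "commands": [0,0,0,0,0,0,0.9,0,0,0,0,0,0,0.9,0,0,0,0,0,0,0.5,0,0,0,0,0,0,0.5,0,0,0,0,0,0,0.5,0,0,0,0,0,0,0.5,0,0,0,0,0,0,0.5]
}}

```text
time_s: 7.9
eef_pos: [0.5098, -0.058, 0.0685]
ee_rot: [0.86, 0.043, -0.507, 0.026]
force: [0.5, 0.2, 0.3]
grip_width: 0.0443
```

```bash
python3 d.py -108 69 60
```

```text
7.9 slope TCP mm [-106.2   68.    -2.5] force slope [0.6 0.1 0.1] w 0.0443
move cm/deg [-6.26 -0.08  0.07] [-0.2  -0.95 -0.15]
```

{"name": "arm_command", "arguments": {
  "commands": [-2,0,0,0,-0.5,0,0.5,-4,0,0.2,0,-1,0,0.5,-6,0,0.3,0,-1,0,0.5,-8,0,0.5,0,-1,0,1,-10,0,0.5,0,-1,0,1,-10,0,0.5,0,-1,0,1,-10,0,0.5,0,-1,0,1]
}}

```text
time_s: 8.48
eef_pos: [0.4578, -0.064, 0.1546]
ee_rot: [0.857, 0.042, -0.514, 0.027]
force: [0.2, 0.5, -0.4]
grip_width: 0.0194
```

```bash
python3 d.py -108 69 100
python3 - <<'E'
from h import *
from workcell import readout,optics
st=readout.state(); c=optics.capture('wrist'); c['eef']=st['eef_pos'];c['rot']=st['ee_rot']; np.savez('w8.npz',**c); cv2.imwrite('pics/w8.png',c['img']); print(st['joints'])
E
```

```text
8.4833 slope TCP mm [-112.    67.5   98.1] force slope [ 0.   0.5 -0.4] w 0.0194
move cm/deg [-0.19 -0.15 -0.4 ] [-0.19 -0.09 -0.29]
[-0.64282566 -0.36058348  2.32182343  0.4336549   0.85229196  0.59385801]
```

View pics/w8.png

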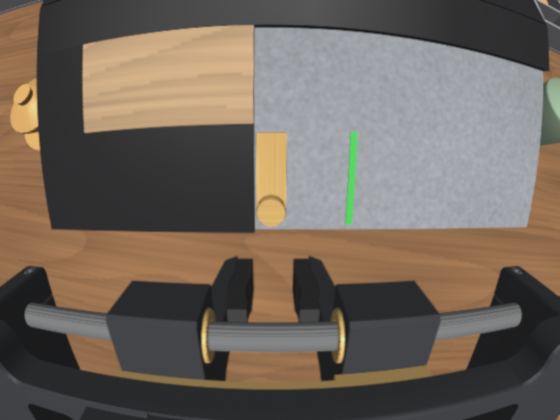

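The bolt is fully back: its bar end is at row 132, below the lid's low-edge line at row 125. The wrist camera sits about 79 mm up-slope of the tool, which would be at lamp height over the lid. So I'll turn the tool half a turn here, well clear.

{"name": "arm_command", "arguments": {
  "commands": [0,0,0,-7,0,0,1,0,0,0,-14,0,0,1,0,0,0,-21,0,0,1,0,0,0,-28,0,0,1,0,0,0,-35,0,0,1,0,0,0,-42,0,0,1,0,0,0,-49,0,0,1,0,0,0,-56,0,0,1,0,0,0,-63,0,0,1,0,0,0,-70,0,0,1]
}}

```text
time_s: 9.37
eef_pos: [0.457, -0.0629, 0.1517]
ee_rot: [0.685, 0.332, -0.397, 0.514]
force: [0.2, 0.3, 0.4]
grip_width: 0.0004
```

```bash
python3 d.py -108 69 100; python3 -c "
from workcell import readout;print(readout.state()['joints'])"
```

```text
9.3667 slope TCP mm [-113.9   68.7   95.9] force slope [0.4 0.3 0.2] w 0.0004
move cm/deg [-0.42  0.55 -0.23] [7.009e+01 1.800e-01 1.000e-02]
[-0.6416514  -0.35465136  2.32299233  0.43413532  0.85055929 -0.63428111]
```

Right direction: joint 6 went from 0.59 to -0.63. Continuing.

{"name": "arm_command", "arguments": {
  "commands": [0,0,0,-7,0,0,1,0,0,0,-14,0,0,1,0,0,0,-21,0,0,1,0,0,0,-28,0,0,1,0,0,0,-35,0,0,1,0,0,0,-42,0,0,1,0,0,0,-49,0,0,1,0,0,0,-56,0,0,1,0,0,0,-63,0,0,1,0,0,0,-70,0,0,1]
}}

```text
time_s: 10.2
eef_pos: [0.4565, -0.0623, 0.15]
ee_rot: [0.264, 0.501, -0.133, 0.813]
force: [-0.6, -0.3, -0.5]
grip_width: 0.0004
```

```bash
sed -i 's/,-1)\])/,int(sys.argv[4]) if len(sys.argv)>4 else -1)])/' d.py; python3 d.py -5 150 30 1; python3 -c "
from workcell import readout;print(readout.state()['joints'])"
```

```text
10.2 slope TCP mm [-115.1   69.4   94.5] force slope [-0.8 -0.2 -0.2] w 0.0004
move cm/deg [ 6.4  13.25  3.37] [-39.61  -0.28   0.07]
[-0.64094129 -0.35078535  2.32369291  0.43445736  0.84915225 -1.86233386]
```

{"name": "arm_command", "arguments": {
  "commands": [0,0,0,-7,0,0,1,0,0,0,-14,0,0,1,0,0,0,-21,0,0,1,0,0,0,-28,0,0,1,0,0,0,-35,0,0,1,0,0,0,-39.6,0,0,1,0,0,0,-39.6,0,0,1]
}}

```text
time_s: 10.78
eef_pos: [0.4561, -0.0617, 0.1483]
ee_rot: [-0.027, 0.517, 0.046, 0.854]
force: [0.3, -0.2, -0.1]
grip_width: 0.0009
```

```bash
python3 d.py -3 155 30 1
python3 - <<'E'
from h import *
from workcell import readout,optics
st=readout.state(); c=optics.capture('wrist'); c['eef']=st['eef_pos'];c['rot']=st['ee_rot']; np.savez('w9.npz',**c); cv2.imwrite('pics/w9.png',c['img']); print(st['joints'])
E
```

```text
10.7833 slope TCP mm [-116.2   70.    93.2] force slope [ 0.2 -0.2 -0.2] w 0.0009
move cm/deg [ 6.26  8.46 11.38] [ 0.11 -0.4  -0.14]
[-0.6402553  -0.34718811  2.32429753  0.43474859  0.84786922 -2.556512  ]
```

View pics/w9.png

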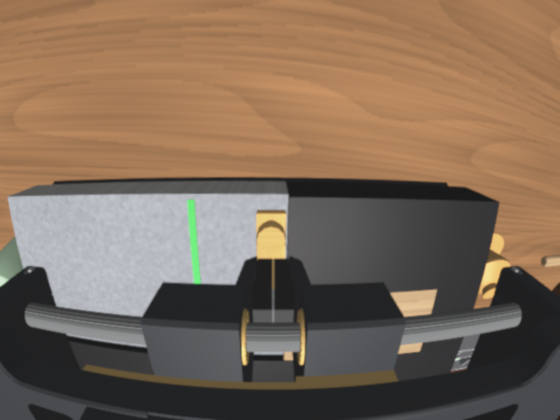

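{"name": "arm_command", "arguments": {
  "commands": [0,2,2,0,0,0,1,0,4,4,0,0,0,1,0,6,6,0,0,0,1,1,8.5,9,0,0,0,1,3,8.5,11,0,0,0,1,5,8.5,11.4,0,0,0,1,6.3,8.5,11.4,0,0,0,1,6.3,8.5,11.4,0,0,0,1,6.3,8.5,11.4,0,0,0,1]
}}

```text
time_s: 11.58
eef_pos: [0.5759, 0.0369, 0.1438]
ee_rot: [-0.024, 0.519, 0.045, 0.853]
force: [0.3, -0.1, 1.2]
grip_width: 0.0003
```

```bash
python3 d.py -3 155 -14 1
python3 - <<'E'
from h import *
from workcell import readout,optics
st=readout.state(); c=optics.capture('wrist'); c['eef']=st['eef_pos'];c['rot']=st['ee_rot']; np.savez('w10.npz',**c); cv2.imwrite('pics/w10.png',c['img'])
k=optics.capture('scene');cv2.imwrite('pics/scene2.png',cv2.resize(k['img'][50:260,200:400],None,fx=3.5,fy=2.8,interpolation=cv2.INTER_CUBIC))
E
```

```text
11.5833 slope TCP mm [ -4.1 155.5  28.5] force slope [ 0.8 -0.1  0.9] w 0.0003
move cm/deg [ 4.25 -0.07  0.15] [-0.26 -0.6  -0.22]
```

View pics/w10.png

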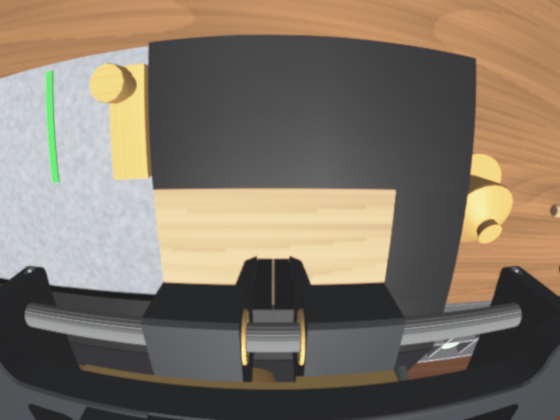

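View pics/scene2.png

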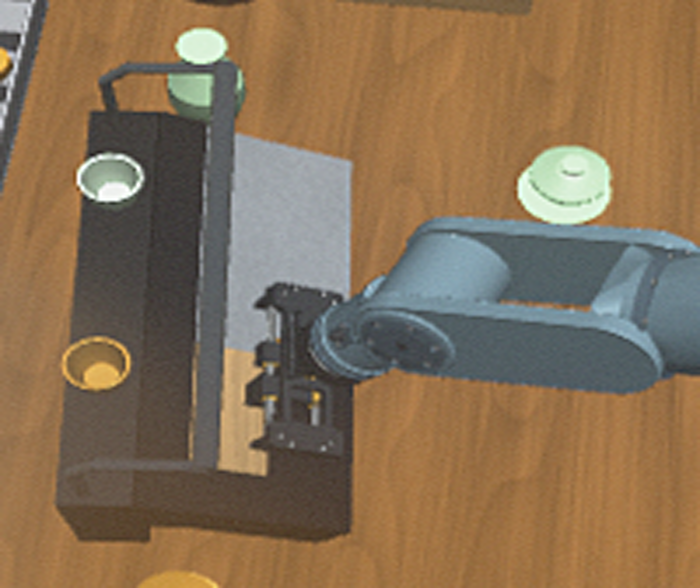

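The closed fingertips at (272,262) are over the lid, and there is clear space to the lamp. The lid's edge (155,190-280), bolt and green line are all in view. Descending gently.

{"name": "arm_command", "arguments": {
  "commands": [1,0,0,0,0,0,1,2,0,0,0,0,0,1,2.8,0,0,0,0,0,1,3.3,0,0,0,0,0,1,3.6,0,0,0,0,0,1,3.8,0,0,0,0,0,1,3.8,0,0,0,0,0,1]
}}

```text
time_s: 12.27
eef_pos: [0.5941, 0.0381, 0.112]
ee_rot: [-0.025, 0.518, 0.045, 0.854]
force: [1.0, 0.3, 0.2]
grip_width: 0.0008
```

```bash
python3 d.py -3 155 -14 1
```

```text
12.2667 slope TCP mm [ -2.9 154.8  -8.2] force slope [ 1.   0.2 -0.3] w 0.0008
move cm/deg [ 0.58  0.02 -0.01] [-0.24 -0.42 -0.14]
```

{"name": "arm_command", "arguments": {
  "commands": [0.2,0,0,0,0,0,1,0.4,0,0,0,0,0,1,0.5,0,0,0,0,0,1,0.6,0,0,0,0,0,1,0.7,0,0,0,0,0,1,0.7,0,0,0,0,0,1]
}}

```text
time_s: 12.77
eef_pos: [0.5962, 0.0383, 0.1094]
ee_rot: [-0.026, 0.518, 0.046, 0.854]
force: [-50.9, -7.3, 54.4]
grip_width: 0.0002
```

```bash
python3 d.py -3 155 -14 1
```

```text
12.7667 slope TCP mm [ -2.2 154.8 -11.5] force slope [-19.8  -1.9  72.2] w 0.0002
move cm/deg [ 0.25  0.02 -0.08] [-0.05 -0.45 -0.14]
```

Contact is stiff, about 20 N/mm. Easing off to a light press.

{"name": "arm_command", "arguments": {
  "commands": [0.07,0,0,0,0,0,1,0.07,0,0,0,0,0,1,0.07,0,0,0,0,0,1]
}}

```text
time_s: 13.02
eef_pos: [0.5972, 0.0381, 0.1103]
ee_rot: [-0.026, 0.517, 0.045, 0.854]
force: [-13.6, -1.9, 17.6]
grip_width: 0.0005
```

```bash
python3 d.py -3 155 -14 1
```

```text
13.0167 slope TCP mm [ -0.9 154.5 -11.1] force slope [-3.9 -0.5 21.9] w 0.0005
move cm/deg [ 0.29  0.05 -0.2 ] [-0.02 -0.33 -0.1 ]
```

{"name": "arm_command", "arguments": {
  "commands": [0.1,-0.3,0,0,0,0,1,0.1,-0.6,0,0,0,0,1,0.1,-0.9,0,0,0,0,1,0.1,-1.2,0,0,0,0,1,0.1,-1.6,0,0,0,0,1,0.1,-2,0,0,0,0,1,0.1,-2,0,0,0,0,1]
}}

```text
time_s: 13.6
eef_pos: [0.5992, 0.0181, 0.1104]
ee_rot: [-0.027, 0.517, 0.046, 0.854]
force: [-21.0, -2.5, 22.7]
grip_width: 0.0003
```

```bash
python3 d.py -3 155 -14 1
python3 - <<'E'
from h import *
from workcell import readout,optics
st=readout.state(); c=optics.capture('wrist'); c['eef']=st['eef_pos'];c['rot']=st['ee_rot']; np.savez('w11.npz',**c); cv2.imwrite('pics/w11.png',c['img'])
E
```

```text
13.6 slope TCP mm [ -1.  134.4 -11. ] force slope [-8.  -0.3 30. ] w 0.0003
move cm/deg [ 0.3   2.06 -0.2 ] [ 0.03 -0.37 -0.13]
```

View pics/w11.png

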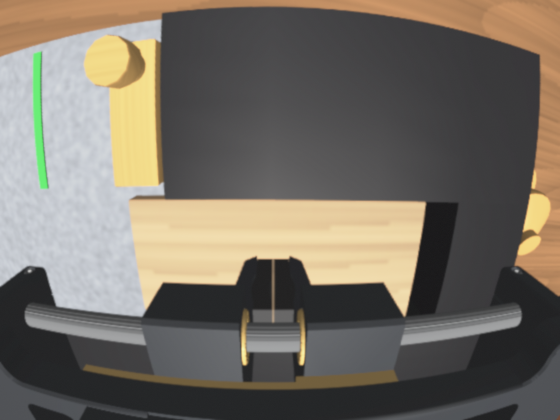

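The lid follows the finger: its edge is now at (132,200) and a dark gap has opened at its left end. Continuing.

{"name": "arm_command", "arguments": {
  "commands": [0.05,-0.4,0,0,0,0,1,0.05,-0.9,0,0,0,0,1,0.05,-1.4,0,0,0,0,1,0.05,-1.9,0,0,0,0,1,0.05,-2.4,0,0,0,0,1,0.05,-2.9,0,0,0,0,1,0.05,-3.4,0,0,0,0,1,0.05,-3.8,0,0,0,0,1,0.05,-4,0,0,0,0,1,0.05,-4,0,0,0,0,1]
}}

```text
time_s: 14.48
eef_pos: [0.603, -0.0219, 0.1104]
ee_rot: [-0.027, 0.518, 0.046, 0.854]
force: [-19.4, -2.2, 18.2]
grip_width: 0.0001
```

```bash
python3 d.py -3 72.5 -14 1
python3 - <<'E'
from h import *
from workcell import readout,optics
st=readout.state(); c=optics.capture('wrist'); c['eef']=st['eef_pos'];c['rot']=st['ee_rot']; np.savez('w12.npz',**c); cv2.imwrite('pics/w12.png',c['img'])
E
```

```text
14.4833 slope TCP mm [ -1.4  94.2 -10.9] force slope [-8.6 -0.2 25.2] w 0.0001
move cm/deg [ 0.31 -2.17 -0.16] [ 0.07 -0.44 -0.14]
```

View pics/w12.png

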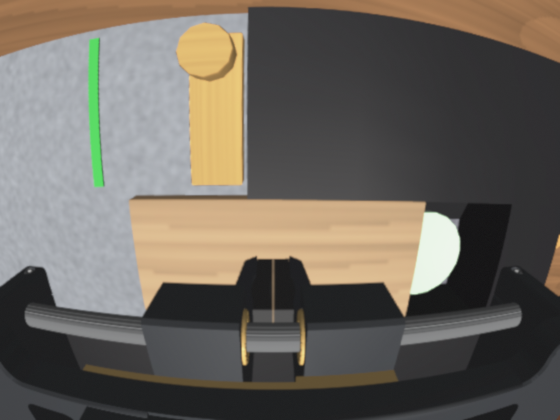

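```bash
cat > rem.py <<'E'
import sys
from h import *
c=load(sys.argv[1]); h,s,v=[x.astype(int) for x in cv2.split(cv2.cvtColor(c['img'],cv2.COLOR_BGR2HSV))]
g=(h>45)&(h<75)&(s>110); g[300:]=0; n,l,st,_=cv2.connectedComponentsWithStats(g.astype(np.uint8)); vv,uu=np.nonzero(l==1+np.argmax(st[1:,4]))
q=won(c,uu,vv,0); k=np.polyfit(q[:,0],q[:,1],1); print('green x',q[:,0].min(),q[:,0].max(),'y at -45,0:',np.polyval(k,[-45,0]),k[0])
w=(h<22)&(h>8)&(s>60)&(v>120); a,b=int(sys.argv[2]),int(sys.argv[3])
U,V=[],[]
for r in range(a,b,3):
    i=np.nonzero(w[r,:260])[0]; i=i[i>int(sys.argv[4]) if len(sys.argv)>4 else i>=0]; U.append(i.min()-.5);V.append(r)
e=won(c,np.array(U),np.array(V,float),.01); kk=np.polyfit(e[:,0],e[:,1],1); print('lid edge y at x=-45,0',np.polyval(kk,[-45,0]),e[[0,-1]].round(1).tolist())
E
python3 rem.py w12.npz 206 280; python3 rem.py w11.npz 206 280
```

```text
green x -126.23604678476357 -44.81221626444031 y at -45,0: [-0.73794959 -1.07721295] -0.00753918584575584
lid edge y at x=-45,0 [22.27846218 21.81662543] [[-36.0, 22.3, 10.0], [5.0, 21.9, 10.0]]
green x -126.04772229037225 -45.229299805812474 y at -45,0: [-1.54079892 -1.93677799] -0.008799534735726793
lid edge y at x=-45,0 [62.52791532 62.23838305] [[-35.8, 62.7, 10.0], [5.2, 62.1, 10.0]]
```

About 22-23 mm remain by two independent estimates. Moving 2.2 cm.

{"name": "arm_command", "arguments": {
  "commands": [0.07,-0.4,0,0,0,0,1,0.07,-0.8,0,0,0,0,1,0.07,-1.2,0,0,0,0,1,0.07,-1.6,0,0,0,0,1,0.07,-1.9,0,0,0,0,1,0.07,-2.1,0,0,0,0,1,0.07,-2.2,0,0,0,0,1,0.07,-2.2,0,0,0,0,1,0.07,-2.2,0,0,0,0,1]
}}

```text
time_s: 15.28
eef_pos: [0.6051, -0.0438, 0.1104]
ee_rot: [-0.027, 0.518, 0.046, 0.854]
force: [-18.0, -1.7, 18.9]
grip_width: 0.0003
```

```bash
python3 d.py -3 72.5 -14 1
python3 - <<'E'
from h import *
from workcell import readout,optics
st=readout.state(); c=optics.capture('wrist'); c['eef']=st['eef_pos'];c['rot']=st['ee_rot']; np.savez('w13.npz',**c); cv2.imwrite('pics/w13.png',c['img'])
E
python3 rem.py w13.npz 206 280
```

```text
15.2833 slope TCP mm [ -1.6  72.2 -10.8] force slope [-7.1  0.2 25.2] w 0.0003
move cm/deg [ 0.32  0.03 -0.14] [ 0.12 -0.49 -0.14]
green x -126.2789491204443 -44.77950004154401 y at -45,0: [-0.22056294 -0.53199703] -0.006920757516489883
lid edge y at x=-45,0 [ 0.15686156 -0.24791084] [[-36.1, 0.2, 10.0], [5.0, -0.2, 10.0]]
```

View pics/w13.png

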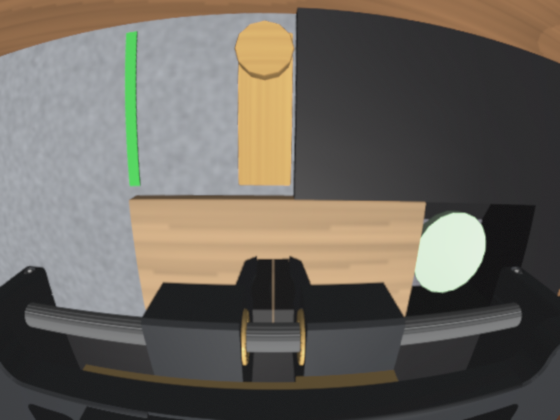

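The lid's edge (131,199) lines up with the green line's upper end (134,186); the computed difference is 0.4 mm. Lifting straight off.

{"name": "arm_command", "arguments": {
  "commands": [-0.2,0,0,0,0,0,1,-0.8,0,0,0,0,0,1,-2,0,0,0,0,0,1,-4,0,0,0,0,0,1,-6,0,0,0,0,0,1,-6,0,-3,0,0,0,1,-7,0,-6,0,0,0,1,-8,0,-9,0,0,0,1,-8,0,-10,0,0,0,1,-8,0,-10,0,0,0,1]
}}

```text
time_s: 16.17
eef_pos: [0.4783, -0.0571, 0.134]
ee_rot: [-0.027, 0.519, 0.046, 0.853]
force: [-0.5, 0.5, 0.4]
grip_width: 0.0005
```

```bash
python3 d.py -110 72.5 70 1
python3 - <<'E'
from h import *
from workcell import readout,optics
st=readout.state(); c=optics.capture('wrist'); c['eef']=st['eef_pos'];c['rot']=st['ee_rot']; np.savez('w14.npz',**c); cv2.imwrite('pics/w14.png',c['img'])
for n,b in(('scene',(50,260,200,400)),('top',(90,300,200,400))):
    k=optics.capture(n);np.savez(n+'2.npz',**k);cv2.imwrite(f'pics/{n}3.png',cv2.resize(k['img'][b[0]:b[1],b[2]:b[3]],None,fx=3.5,fy=2.8,interpolation=cv2.INTER_CUBIC))
E
```

```text
16.1667 slope TCP mm [-103.    72.2   69.9] force slope [-0.2  0.5  0.5] w 0.0005
move cm/deg [ 0.    0.03 -0.7 ] [ 0.02 -0.56 -0.15]
```

View pics/w14.png

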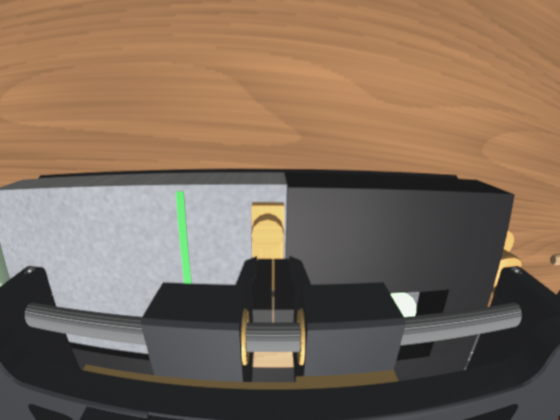

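View pics/scene3.png

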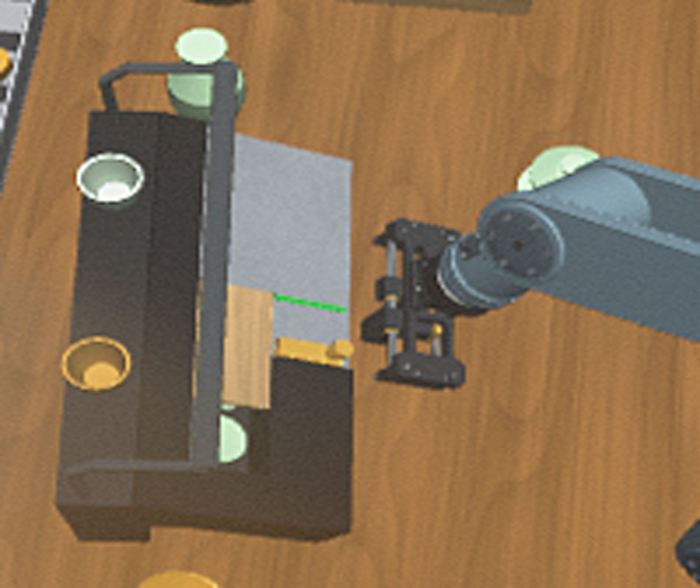

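View pics/top3.png

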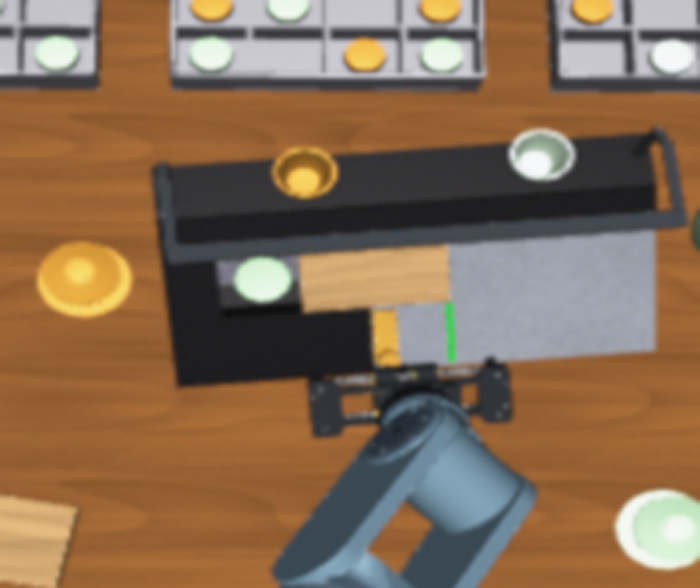

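Top view: the lid's right edge and the green line are both at u of about 449, so they are aligned. The bolt is back and the robot is clear. Handing in.

Run:
```python
from workcell import order, readout
print(readout.state()['joint_vel'].round(3)); print(order.close_job())
```

```text
[ 0.008  0.014 -0.012  0.001  0.002 -0.006]
the job is handed in; nothing more can be done
None
```

I drew the bolt back to its end stop, then slid the lid about 82 mm right to the green line. I lifted off and handed in at about 16 s of the 45 s; no verdict is reported.

**Last checks**
- **Lid:** its leading edge was about 0.4 mm from the line's centre in the wrist view just before I lifted off. The top view afterwards also showed it lined up, to about 1 px.
- **Bolt:** its bar end sat about 6 mm clear of the lid's path. By image it travelled about 36 mm and by tool position 38–39 mm. That is short of the nominal 42 mm, but a 31 N pull moved it no further. From the clearance I put it at about 41–42 mm.
- **Surroundings:** the cups, gaiwan and bowl looked unmoved in the last top and scene views. I did not check the vase, box and duster again. I saw no sign of contact with the lamp, and the robot was clear of everything.

**What disagreed or went wrong**
- **Finger length:** the fingertips are about 24 mm behind the TCP, not 11 mm ahead as stated. My first grasp closed above the knob, so I re-planned from the wrist camera's depth and gripped it on the second try.
- **Press force:** first contact with the lid was harder than I meant, about 75 N at the wrist (limit 120 N). I eased to 20–30 N before sliding.

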